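# Part-stroke a gate valve with a loose wheel

## Robot

A 6-joint arm with a two-finger parallel gripper is mounted at the origin on the work surface. World frame = base frame: x ahead of the robot, y to its left, z up, the work surface at z = 0. Lengths are in m, angles in rad, forces in N, time in s.
With the tool pointing down it reaches from about 0.35 to 0.875 m from the base axis. Payload 4.2 kg.
Tool frame: the origin (TCP) lies midway between the tips of the shut fingers; the grasp point (between the pads) lies behind it (grip_depth is the z of the grasp point in the tool frame, in m); z points along the fingers, y is the direction in which the jaws open and shut (so a half turn about z gives the same grasp; the last joint's range is limited). The gripper opens to 87 mm and grips with 3 to 60 N. Pads are 19 mm wide; open, the fingers measure 117 mm over their backs; the gripper's body (75 mm by 190 mm) begins 51 mm behind the grasp point.
Start: joints at [1.514, 0.385, 0.008, 0, -1.194, -0.259], TCP at [0.194, 0.594, 0.223] pointing down, gripper open.
Joint ranges: [-3.14, 3.14], [-1.21, 2.06], [-1.07, 1.41], [-3.16, 2.05], [-2.99, -0.16], [-3.1, 3.1]. Speed limits (rad/s): [2.79, 2.79, 3.14, 3.14, 3.14, 3.14].

## Interface

Orientations are given as [roll, pitch, yaw] about the fixed x, y, z axes, in that order (R = Rz(yaw) Ry(pitch) Rx(roll)).
In Python, from rig import * gives the robot as it stands.
- The arm moves only by the shell command python3 -m jog 'ROWS'. ROWS is JSON, a list that holds one entry, the list of rows, each a list of 7 numbers: the shift along the world's x, y, z in m, then the turn, a rotation vector about the world's x, y, z in rad, then the finger opening in m, from 0 to 0.087. A call has 1 to 12 rows; each row shifts and turns the commanded pose from where the row before left it; what a row does not reach is not made up. A row lasts 1/10 s, in which the tool goes at most 50 mm and 8.59 degrees, less where a joint would pass 70% of its speed; a pose out of reach is approached as far as the arm can. A call is refused whole if a number of a shift passes 0.05 or a number of a turn 0.15, either way. A call with a gripper value outside its range is refused whole. The fingers move at their own pace and stop on an object; the grip force is fixed at half the most. Time passes only in rows, so rows that do not move let the fingers close. It gives the time, the measured TCP pose, the force and the opening at its end, in the units of the state.
- state(): the state, without advancing time (a new reading comes with each control period).
- get_image(name): name is "side" or "top" or "wrist"; returns (picture, depth): 400x640x3 uint8, blue, green, red; 400x640 float32, m along the optical axis (not along the pixel's ray), 0 where there is no reading.
- camera_model(name): a dict with "fx", "fy", "cx", "cy" (pixels), "R" (3x3) and "t" (3): a world point X has camera coordinates R X + t; the wrist camera has in their place "T_tool_cam" (4x4, takes a point from camera to tool coordinates, whose origin is the TCP and whose axes are the flange's). Camera axes: x right, y down, z forward; pixel columns grow to the right and rows downward; lengths in m; the calibration is good to about 2 mm. A picture is of the moment at which its call begins: read the wrist's pose just before it. camera_model takes no time and is no camera call.
- sign_off(): hands the job in, once; it reports no verdict.
The state is a dict: "clock": time; "joints": joint angles; "qvel": joint speeds; "tau": joint torques, N m; "position": TCP position; "ee_rot": TCP orientation; "ft_force": force on the tool from outside, world axes, zero at the start; "moment": the same for the moment, N m; "finger_gap": opening from 0.0 (shut) to 1.0 (fully open).
Only numpy, scipy, OpenCV 4.12 (cv2) and the standard library are available. Lean on these libraries where they do the work, as an engineer would, in place of code of your own. Each camera call takes 0.05 s, during which the arm holds its last target.

## Task

Part-stroke this shut gate valve before it goes back into stock. Open it counterclockwise by half a turn, and no more, that really lifts the stem: the wheel is loose on its sleeve, so take up the free play by feel before you start counting. Then shut it clockwise until the gate is snug on its seat, without forcing it, and leave the other things on the bench where they are.

Things in the scene. Friction and masses are not known exactly. Their poses are not given: they have to be found in the camera images.
- valve: Plain steel flanged gate valve on a fixed 150 x 230 x 12 mm bench plate, 205 mm tall; pipe along its own y at 64 mm height, flanges 90 mm across. Origin under the plate's centre, on the vertical stem axis; z up. Above 110 mm height, apart from the wheel, all of it lies within 38 mm of the stem axis, and within 30 mm above 116 mm (slim yoke).
- wheel: Dark steel handwheel, level. Rim 140 mm in diameter (centreline) of 14 mm round bar, three round spokes 10 mm thick, hub 30 mm across. Origin at the hub centre, 178 mm above the bench, mid-plane of rim and spokes; z up; spokes along its own x and at 120 and 240 degrees from it, gaps open from above. Clockwise seen from above closes (lowers the gate), counterclockwise opens.
- wheel_hub (a point): Same point and axes as the wheel. The wheel is loose on the sleeve that drives the stem: 130 degrees of free play from end to end, turning almost freely (0.03 N m); at the start it stands anywhere in it, and its yaw does not tell where. At either end of the play it takes the sleeve along, against 0.3 N m of steady friction both ways; sleeve and stem stay where they are left.
- stem_tip (a point): Tip of the threaded steel stem, 12 mm thick, standing up through the hub to 27 mm above the wheel's mid-plane when shut. It rises and sinks but does not turn: 4 mm per turn of the sleeve. At the start the gate just touches its seat.
- seat_line (a point): Fixed point on the valve, 205 mm above the bench on the stem axis: where the stem's tip is when the gate just touches its seat.
- ring_mark (a point): Top centre of the steel thrust ring, 30 mm across, 4 mm high, round the stem just above the bonnet. The seat is spring-backed: shutting home takes 0.42 N m in all at the wheel before the seat begins to give, then 2.5 N m more per rad of wheel; the ring sinks 2 mm per rad. Snug is 0.5 to 0.75 N m; 0.9 N m is forced. Let go, it springs back.
- ring_line (a point): Fixed point on the valve, 127.5 mm above the bench on the stem axis: where ring_mark is while the seat is not pressed.
- tape_measure: Bystander: yellow pocket tape measure, 75 x 36 x 67 mm, with 80 mm of blade out; origin under its middle.
- spanner: Bystander: steel open spanner 170 mm long lying flat on the bench on the robot's side of the valve; origin under its middle.
- gasket: Bystander: flat black rubber ring, 68 mm across, 6 mm thick, lying beyond the valve; origin under its centre.
- coupling: Bystander: turned steel pipe coupling, 60 mm across, 56 mm tall, standing beside the valve; origin under its centre.
- fittings_jar: Bystander: clear screw-lid jar, 56 mm across, 75 mm tall, standing beside the valve; origin under its centre.
- carton: Bystander: small cardboard carton 130 x 100 x 75 mm; origin under its middle.
- parts_tray: Bystander: grey two-part tray 140 x 200 x 45 mm; origin under its middle.

How it is judged:
By the outcome, as a careful person would: the job done as asked, in the order asked, and still so for the second after the job is handed in, with the robot touching nothing.
It also fails if it takes over 72 s, if anything falls off the work surface, if the arm or the gripper's body presses on something with over 40 N, if the wrist force passes 120 N, or if a joint passes its speed limit or range.

## Working session

There is one attempt and no reset: what is moved stays moved. The work goes in short steps, Python scripts to look and compute and a shell command to move; the robot and the scene stay as the last step left them, time stands still between calls to the robot, and variables do not carry over. Pictures are saved under pics/ and viewed, and the job is handed in when it is done.

```bash
ls; mkdir -p pics
python3 - <<'E'
from rig import *
import cv2,numpy as np
s=state();print(s)
for n in("side","top"):
    im,d=get_image(n);cv2.imwrite(f"pics/{n}0.png",im);np.savez(f"pics/{n}0.npz",d=d,im=im);m=camera_model(n);print(n,m)
print(camera_model("wrist"))
E
```

```text
pics
{'clock': 0.0, 'joints': array([ 1.51359551e+00,  3.85535625e-01,  6.64554197e-03, -4.96591469e-04,
       -1.19403458e+00, -2.58633876e-01]), 'qvel': array([ 0.0020744 ,  0.00095896, -0.00014041,  0.0005751 , -0.00143998,
       -0.00061038]), 'tau': array([-2.13512803e-04, -3.90663099e+01,  1.87399989e+01,  4.21966910e+00,
        1.09312581e-02, -1.93677215e-04]), 'position': array([0.19390701, 0.59352144, 0.22148033]), 'ee_rot': array([ 3.13941706e+00, -9.83278926e-05, -3.16017784e-01]), 'ft_force': array([-0.14744532, -0.02335167,  0.03579308]), 'moment': array([-0.00971821,  0.04233775, -0.00107124]), 'finger_gap': 0.9988452426549872}
side {'fx': 446.0540682365009, 'fy': 446.0540682365009, 'cx': 308.159475351966, 'cy': 197.59031771803885, 'R': array([[ 0.99255617, -0.12052314, -0.01750499],
       [-0.09476163, -0.67399031, -0.73263722],
       [ 0.07650154,  0.72884239, -0.68039421]]), 't': array([-0.53063899,  0.13793608,  1.50421268])}
top {'fx': 391.75875856982714, 'fy': 391.75875856982714, 'cx': 323.89041958709976, 'cy': 196.78897805651843, 'R': array([[ 0.02891936, -0.99936016,  0.02104605],
       [-0.99336355, -0.03107793, -0.11073853],
       [ 0.11132174, -0.01770389, -0.99362671]]), 't': array([-0.05260301,  0.53667774,  1.1468192 ])}
{'fx': 330.82004166625575, 'fy': 330.82004166625575, 'cx': 316.5007404268458, 'cy': 197.09443823715716, 'T_tool_cam': array([[-1.10286904e-03, -9.69547753e-01, -2.44899853e-01,
         6.64985795e-02],
       [ 9.99998969e-01, -1.29449485e-03,  6.21505787e-04,
         1.39641981e-03],
       [-9.19601138e-04, -2.44898915e-01,  9.69548181e-01,
        -1.61589531e-01],
       [ 0.00000000e+00,  0.00000000e+00,  0.00000000e+00,
         1.00000000e+00]])}
```

View pics/side0.png

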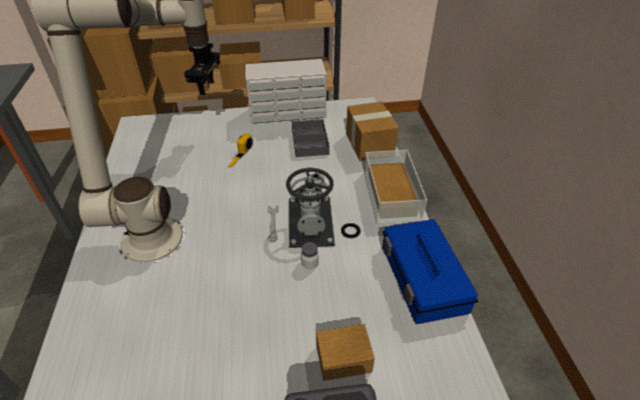

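View pics/top0.png

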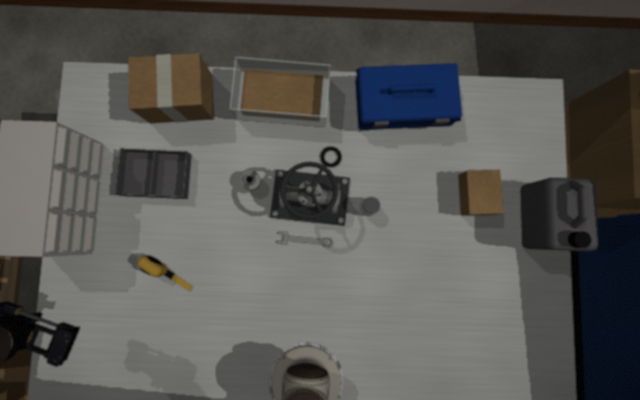

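The top view shows the wheel's rim around (308,190). The coupling is at about (250,180), the jar at (370,205), and the spanner on the robot's side at about (303,240). I'll enlarge this area.

Run:
```python
import cv2,numpy as np
a=np.load("pics/top0.npz")["im"][140:260,230:390];b=np.load("pics/side0.npz")["im"][155:280,250:370]
g=lambda x:np.clip(255*(x/255.)**.5,0,255).astype(np.uint8)
cv2.imwrite("pics/topc.png",cv2.resize(g(a),None,fx=5,fy=5,interpolation=2))
cv2.imwrite("pics/sidec.png",cv2.resize(g(b),None,fx=4.8,fy=4.8,interpolation=2))
for n in("top",):
    z=np.load("pics/top0.npz");d=z["d"]
    from rig import *
    m=camera_model("top");v,u=np.mgrid[0:400,0:640]
    P=np.stack([(u-m["cx"])/m["fx"]*d,(v-m["cy"])/m["fy"]*d,d],-1)
    W=(P-m["t"])@m["R"]
    k=(W[...,2]>.165)&(W[...,2]<.192)&(d>0)&(u>260)&(u<360)&(v>140)&(v<240)
    Q=W[k];print(len(Q),Q.mean(0),Q[:,2].min(),Q[:,2].max())
    from scipy.optimize import least_squares
    r=least_squares(lambda p:[*(np.hypot(*(Q[:,:2]-p).T)-.07)],Q[:,:2].mean(0),loss="soft_l1",f_scale=.004);print(r.x)
    rr=np.hypot(*(Q[:,:2]-r.x).T);print(np.histogram(rr,bins=np.arange(0,.1,.01)))
    an=np.degrees(np.arctan2(*(Q[:,:2]-r.x).T[::-1]));kk=(rr>.022)&(rr<.055);print(np.sort(an[kk]).round())
    k=(W[...,2]>.195)&(W[...,2]<.23)&(d>0)&(u>280)&(u<340)&(v>160)&(v<220);print(W[k])
```

```text
1179 [0.53820709 0.00722618 0.18423931] 0.16532397783831526 0.19182290581740497
[0.53865575 0.00720545]
(array([ 24,  87,  42,  46,  46,  44, 486, 404,   0]), array([0.  , 0.01, 0.02, 0.03, 0.04, 0.05, 0.06, 0.07, 0.08, 0.09]))
[-158. -157. -156. -155. -155. -155. -154. -154. -154. -153. -153. -153.
 -152. -152. -152. -151. -151. -151. -151. -150. -150. -150. -149. -149.
 -149. -148. -148. -148. -147. -147. -147. -147. -146. -146. -145. -145.
 -145. -145. -145. -144. -144. -144. -143. -143. -142. -141. -140. -138.
  -38.  -37.  -36.  -36.  -35.  -35.  -35.  -34.  -34.  -34.  -33.  -33.
  -33.  -32.  -32.  -32.  -31.  -31.  -30.  -30.  -30.  -30.  -30.  -29.
  -29.  -29.  -28.  -28.  -28.  -27.  -27.  -27.  -26.  -26.  -26.  -26.
  -25.  -25.  -24.  -24.  -24.  -23.  -23.  -23.  -22.  -21.  -21.  -20.
  -18.   82.   82.   83.   84.   85.   85.   85.   86.   87.   87.   87.
   87.   88.   88.   88.   89.   89.   89.   89.   90.   90.   90.   90.
   90.   90.   93.   93.   93.   93.   93.   93.   94.   94.   94.   94.
   95.   95.   95.   96.   96.   96.   96.   97.   97.   97.   97.   
[... 158 characters left out ...]
495 0.20565241]
 [0.54210177 0.0054836  0.20775447]
 [0.54251426 0.00297739 0.20532313]
 [0.53961351 0.01312056 0.20528087]
 [0.5394226  0.01051055 0.20732035]
 [0.53979479 0.00801085 0.20513956]
 [0.53953251 0.00539916 0.20771107]
 [0.53979482 0.00287338 0.2063549 ]
 [0.53746402 0.01312749 0.20199187]
 [0.53691981 0.0104381  0.2067731 ]
 [0.53655828 0.00780611 0.21015298]
 [0.53696319 0.00531455 0.20767763]
 [0.53738633 0.0028125  0.20506637]
 [0.53435067 0.01035236 0.2067325 ]
 [0.53437197 0.00778996 0.20719601]
 [0.53411586 0.00518435 0.20981945]
 [0.53500214 0.00275567 0.2035481 ]
 [0.53318691 0.01055753 0.19551671]
 [0.53256858 0.00784737 0.20108315]
 [0.53265479 0.00528267 0.20104228]]
```

View pics/topc.png

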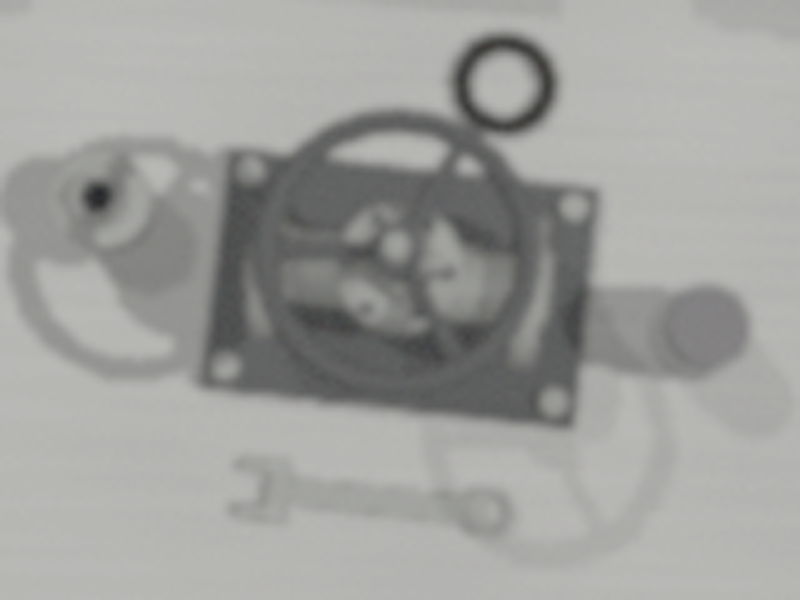

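View pics/sidec.png

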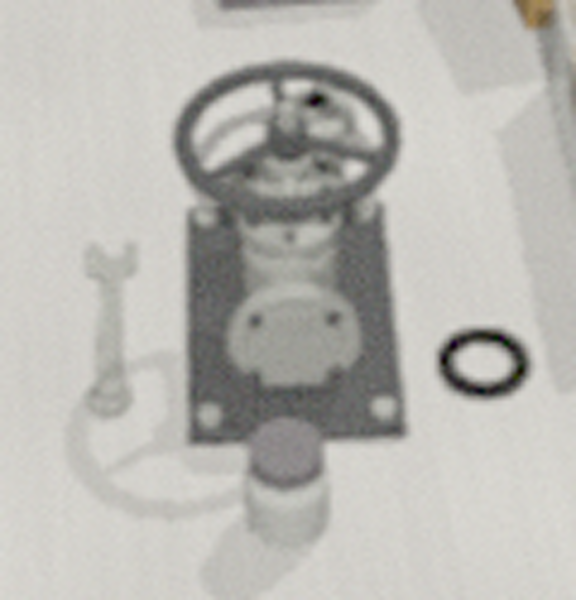

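```bash
python3 -c "
import rig;print(rig.__dict__.get('grip_depth'),[k for k in dir(rig) if k[0]!='_'])"
python3 -m jog '[[[0.014,-0.025,0.010,0,0,-0.138,0.087],[0.014,-0.025,0.010,0,0,-0.138,0.087],[0.014,-0.025,0.010,0,0,-0.138,0.087],[0.014,-0.025,0.010,0,0,-0.138,0.087],[0.014,-0.025,0.010,0,0,-0.138,0.087],[0.014,-0.025,0.010,0,0,-0.138,0.087],[0.014,-0.025,0.010,0,0,-0.138,0.087],[0.014,-0.025,0.010,0,0,-0.138,0.087],[0.014,-0.025,0.010,0,0,-0.138,0.087],[0.014,-0.025,0.010,0,0,-0.138,0.087],[0.014,-0.025,0,0,0,-0.138,0.087],[0.014,-0.025,0,0,0,-0.138,0.087]]]'
```

```text
-0.0187 ['IKError', 'camera_model', 'get_image', 'grip_depth', 'sign_off', 'state']
clock: 1.3
position: [0.3623, 0.2929, 0.3226]
ee_rot: [3.141, 0.0, -1.977]
ft_force: [0.5, 0.4, -0.3]
finger_gap: 1.002
```

```bash
python3 -m jog '[[[0.0147,-0.024,0,0,0,-0.138,0.087],[0.0147,-0.024,0,0,0,-0.138,0.087],[0.0147,-0.024,0,0,0,-0.138,0.087],[0.0147,-0.024,0,0,0,-0.138,0.087],[0.0147,-0.024,0,0,0,-0.138,0.087],[0.0147,-0.024,0,0,0,-0.138,0.06],[0.0147,-0.024,0,0,0,-0.138,0.018],[0.0147,-0.024,0,0,0,-0.138,0.018],[0.0147,-0.024,0,0,0,-0.138,0.018],[0.0147,-0.024,0,0,0,-0.138,0.018],[0.0147,-0.024,0,0,0,-0.138,0.018],[0.0147,-0.022,0,0,0,-0.138,0.018]]]'
python3 -m jog '[[[0,0,0,0,0,0,0.018],[0,0,0,0,0,0,0.018],[0,0,0,0,0,0,0.018]]]'
cat > h.py <<'E'
from rig import *
import cv2,numpy as np
from scipy.spatial.transform import Rotation as Ro
from scipy.optimize import least_squares
def cloud(n):
    s=state();im,d=get_image(n);m=camera_model(n);v,u=np.mgrid[0:400,0:640]
    P=np.stack([(u-m["cx"])/m["fx"]*d,(v-m["cy"])/m["fy"]*d,d],-1)
    if n=="wrist":
        T=m["T_tool_cam"];R=Ro.from_euler('xyz',s["ee_rot"]).as_matrix()
        W=(P@T[:3,:3].T+T[:3,3])@R.T+s["position"]
    else: W=(P-m["t"])@m["R"]
    return s,im,d,W
E
python3 - <<'E'
from h import *
s,im,d,W=cloud("wrist");print(s["position"],s["ee_rot"],s["joints"],s["finger_gap"],s["ft_force"],s["moment"])
cv2.imwrite("pics/w1.png",im);np.savez("pics/w1.npz",d=d,W=W,im=im)
c=np.array([.5385,.0072])
k=(d>0)&(abs(W[...,2]-.18)<.02)&(np.hypot(W[...,0]-c[0],W[...,1]-c[1])<.1)
Q=W[k];kk=np.hypot(*(Q[:,:2]-c).T)>.055;Q1=Q[kk]
r=least_squares(lambda p:np.hypot(*(Q1[:,:2]-p[:2]).T)-p[2],[*c,.07],loss="soft_l1",f_scale=.004);print(r.x,len(Q1),np.percentile(Q1[:,2],[5,50,95]))
rr=np.hypot(*(Q[:,:2]-r.x[:2]).T);an=np.degrees(np.arctan2(*(Q[:,:2]-r.x[:2]).T[::-1]));kk=(rr>.03)&(rr<.055)
print(np.histogram(an[kk],bins=np.arange(-180,181,10)))
E
```

```text
clock: 2.5
position: [0.5387, 0.0069, 0.3221]
ee_rot: [-3.141, -0.001, 2.649]
ft_force: [-0.1, 0.4, -0.0]
finger_gap: 0.445
clock: 2.8
position: [0.538, 0.0085, 0.3224]
ee_rot: [-3.141, -0.001, 2.657]
ft_force: [-0.2, 0.0, -0.8]
finger_gap: 0.228
[0.53802406 0.00849679 0.32235672] [-3.14141205e+00 -5.61938980e-04  2.65678087e+00] [ 3.17149181e-01  1.80440889e-01 -2.84372536e-02 -2.84459003e-04
 -1.36243871e+00 -2.37269833e+00] 0.22797498973459876 [-0.19342416  0.00374499 -0.77551214] [ 0.04608154 -0.15447818 -0.02324947]
[0.5366271  0.00480704 0.06764551] 5257 [0.17927062 0.18332784 0.18518524]
(array([  0,   0,  88, 195,  13,   0,   0,   0,   0,   0,   0,   0,   0,
         0, 104, 142,   0,   0,   0,   0,   0,   0,   0,   0,   0,   5,
       156, 132,   0,   0,   0,   0,   0,   0,   0,   0]), array([-180, -170, -160, -150, -140, -130, -120, -110, -100,  -90,  -80,
        -70,  -60,  -50,  -40,  -30,  -20,  -10,    0,   10,   20,   30,
         40,   50,   60,   70,   80,   90,  100,  110,  120,  130,  140,
        150,  160,  170,  180]))
```

View pics/w1.png

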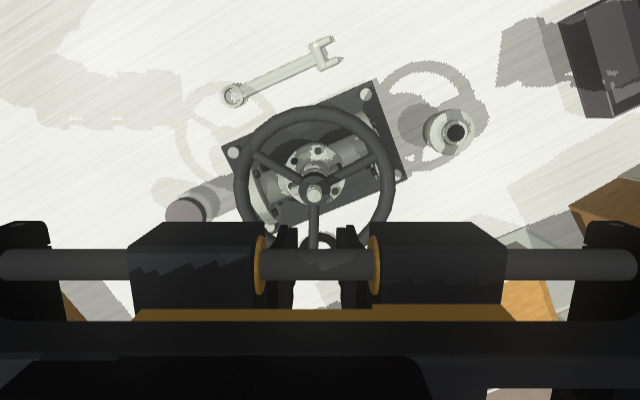

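Run:
```python
from h import *
z=np.load("pics/w1.npz");W=z["W"];d=z["d"]
c=np.array([.5375,.006])
r2=np.hypot(W[...,0]-c[0],W[...,1]-c[1])
k=(d>0)&(W[...,2]>.200)&(W[...,2]<.215)&(r2<.02);print(np.median(W[k],0),W[k].min(0),W[k].max(0),k.sum())
# hub+spoke lines
k=(d>0)&(abs(W[...,2]-.18)<.012)&(r2>.028)&(r2<.055);Q=W[k][:,:2]
def f(p):
    e=Q-p[:2];a=np.arctan2(e[:,1],e[:,0])-p[2];a=(a+np.pi/3)%(2*np.pi/3)-np.pi/3
    return np.hypot(*e.T)*np.sin(a)
r=least_squares(f,[*c,np.radians(91.5)],loss="soft_l1",f_scale=.003);print(r.x[:2],np.degrees(r.x[2]),r.cost)
k=(d>0)&(abs(W[...,2]-.18)<.012)&(r2>.058)&(r2<.085);Q=W[k];an=np.arctan2(Q[:,1]-c[1],Q[:,0]-c[0])
for lo in range(-180,180,30):
    m=(an>np.radians(lo))&(an<np.radians(lo+30))
    if m.sum()>20:
        rr=np.hypot(Q[m,0]-c[0],Q[m,1]-c[1]);print(lo,m.sum(),np.percentile(rr,[1,99]).round(4))
```

```text
[0.53807644 0.00387917 0.20410889] [ 0.53207747 -0.00306917  0.20035442] [0.5453482  0.01023526 0.20645983] 181
[0.5379085  0.00404953] 90.99091244783669 0.002805829112683227
-180 639 [0.0609 0.0759]
-150 642 [0.0586 0.077 ]
-120 556 [0.0644 0.0779]
-90 139 [0.0651 0.0754]
-60 25 [0.0582 0.0658]
-30 22 [0.0584 0.065 ]
0 177 [0.0624 0.0752]
30 487 [0.0613 0.0748]
60 573 [0.0594 0.074 ]
90 619 [0.059  0.0736]
120 635 [0.0601 0.0739]
150 642 [0.0608 0.0747]
```

Run:
```python
from h import *
d=np.load("pics/side0.npz")["d"];m=camera_model("side");v,u=np.mgrid[0:400,0:640]
P=np.stack([(u-m["cx"])/m["fx"]*d,(v-m["cy"])/m["fy"]*d,d],-1);W=(P-m["t"])@m["R"]
c=np.array([.538,.0055]);r2=np.hypot(W[...,0]-c[0],W[...,1]-c[1])
k=(d>0)&(abs(W[...,2]-.18)<.014)&(r2>.055)&(r2<.085);Q=W[k]
r=least_squares(lambda p:np.hypot(*(Q[:,:2]-p).T)-.07,c,loss="soft_l1",f_scale=.004);print(r.x,len(Q),np.median(Q[:,2]))
k=(d>0)&(abs(W[...,2]-.203)<.006)&(r2<.02);print(np.median(W[k],0))
```

```text
[5.42360516e-01 7.90922201e-05] 512 0.1824750127465032
[0.54271739 0.00127407 0.20362435]
```

```bash
python3 -m jog '[[[0.014,-0.009,-0.02,0,0,-0.02,0.018],[0.014,-0.009,-0.02,0,0,0,0.018],[0.0145,-0.009,-0.02,0,0,0,0.018],[0,0,-0.02,0,0,0,0.018],[0,0,-0.02,0,0,0,0.018],[0,0,0,0,0,0,0.018],[0,0,0,0,0,0,0.018]]]'
python3 - <<'E'
from h import *
s,im,d,W=cloud("wrist");print(s["position"],s["ee_rot"],s["finger_gap"],s["ft_force"],s["moment"])
cv2.imwrite("pics/w2.png",im)
E
```

```text
clock: 3.55
position: [0.5811, -0.0184, 0.2232]
ee_rot: [-3.141, 0.001, 2.637]
ft_force: [0.3, 0.1, 0.7]
finger_gap: 0.207
[ 0.58105531 -0.01840586  0.22318096] [-3.14136661e+00  5.76120090e-04  2.63697894e+00] 0.20656246733603761 [0.28645008 0.05360825 0.67817926] [ 0.0029421  -0.18498886  0.02125464]
```

View pics/w2.png

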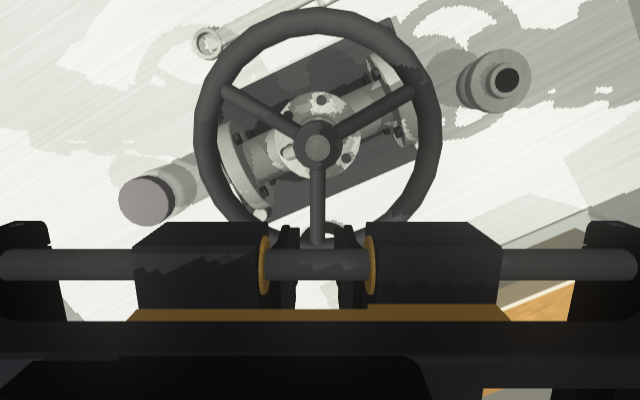

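The spoke, at column 317, runs midway between the fingertips at columns 297 and 337, so I can descend over it.

```bash
python3 -m jog '[[[0,0,-0.02,0,0,0,0.018],[0,0,-0.015,0,0,0,0.018],[0,0,-0.01,0,0,0,0.018],[0,0,0,0,0,0,0.018]]]'
python3 -m jog '[[[0,0,-0.01,0,0,0,0.018],[0,0,-0.01,0,0,0,0.018],[0,0,0,0,0,0,0.018],[0,0,0,0,0,0,0.018]]]'
cat >> h.py <<'E'
HUB=np.array([.5385,.0047])
def rd(bias=(0,0,0,0,0,0)):
    s=state();p=s["position"];F=s["ft_force"];M=s["moment"];e=p[:2]-HUB
    th=np.degrees(np.arctan2(e[1],e[0]));r=np.hypot(*e)
    u=e/r;t=np.array([-u[1],u[0]])
    print("clk %.2f z %.4f r %.4f ang %.2f yaw %.2f | Fr %.2f Ft %.2f Fz %.2f Mz %.3f | r*Ft %.3f gap %.3f q6 %.2f"%(s["clock"],p[2],r,th,np.degrees(s["ee_rot"][2]),F[:2]@u,F[:2]@t,F[2],M[2],r*(F[:2]@t),s["finger_gap"]*.087,s["joints"][5]))
def plan(th0,r,steps,z=0):
    """rows for orbit from angle th0 deg by steps (deg) at radius r"""
    a=np.radians(th0)
    for q in steps:
        b=a+np.radians(q);print("[%.4f,%.4f,0,0,0,%.3f,0.018],"%(r*(np.cos(b)-np.cos(a)),r*(np.sin(b)-np.sin(a)),b-a),end="");a=b
    print()
E
python3 -c "
from h import *
rd();plan(-29,.048,[5]*12)"
```

```text
clock: 4.0
position: [0.5806, -0.0188, 0.1773]
ee_rot: [-3.141, -0.001, 2.636]
ft_force: [0.8, -0.6, -0.2]
finger_gap: 0.206
clock: 4.4
position: [0.5811, -0.019, 0.1574]
ee_rot: [-3.141, -0.0, 2.635]
ft_force: [0.0, -0.5, 0.1]
finger_gap: 0.211
clk 4.40 z 0.1574 r 0.0487 ang -29.15 yaw 151.00 | Fr 0.30 Ft -0.45 Fz 0.13 Mz -0.006 | r*Ft -0.022 gap 0.018 q6 -2.32
[0.0019,0.0037,0,0,0,0.087,0.018],[0.0015,0.0039,0,0,0,0.087,0.018],[0.0012,0.0040,0,0,0,0.087,0.018],[0.0008,0.0041,0,0,0,0.087,0.018],[0.0005,0.0042,0,0,0,0.087,0.018],[0.0001,0.0042,0,0,0,0.087,0.018],[-0.0003,0.0042,0,0,0,0.087,0.018],[-0.0006,0.0041,0,0,0,0.087,0.018],[-0.0010,0.0041,0,0,0,0.087,0.018],[-0.0013,0.0040,0,0,0,0.087,0.018],[-0.0017,0.0038,0,0,0,0.087,0.018],[-0.0020,0.0037,0,0,0,0.087,0.018],
```

```bash
R='python3 -c "from h import *;rd()"'
python3 -m jog '[[[0.0019,0.0037,0,0,0,0.087,0.018],[0,0,0,0,0,0,0.018]]]' >/dev/null; eval $R
python3 -m jog '[[[0.0015,0.0039,0,0,0,0.087,0.018],[0,0,0,0,0,0,0.018]]]' >/dev/null; eval $R
python3 -m jog '[[[0.0012,0.0040,0,0,0,0.087,0.018],[0,0,0,0,0,0,0.018]]]' >/dev/null; eval $R
python3 -m jog '[[[0.0008,0.0041,0,0,0,0.087,0.018],[0,0,0,0,0,0,0.018]]]' >/dev/null; eval $R
```

```text
clk 4.60 z 0.1580 r 0.0491 ang -23.74 yaw 156.00 | Fr 0.29 Ft 0.10 Fz 0.28 Mz -0.009 | r*Ft 0.005 gap 0.018 q6 -2.24
clk 4.80 z 0.1579 r 0.0489 ang -18.98 yaw 160.90 | Fr 0.58 Ft 0.54 Fz 0.49 Mz -0.020 | r*Ft 0.026 gap 0.018 q6 -2.16
clk 5.00 z 0.1578 r 0.0488 ang -14.14 yaw 165.82 | Fr -0.04 Ft 0.09 Fz 0.19 Mz 0.024 | r*Ft 0.004 gap 0.018 q6 -2.08
clk 5.20 z 0.1577 r 0.0486 ang -9.26 yaw 170.77 | Fr 0.35 Ft 0.46 Fz -0.23 Mz 0.015 | r*Ft 0.022 gap 0.018 q6 -2.00
```

```bash
R='python3 -c "from h import *;rd()"'
python3 -m jog '[[[0.0005,0.0042,0,0,0,0.087,0.018],[0,0,0,0,0,0,0.018]]]' >/dev/null; eval $R
python3 -m jog '[[[0.0001,0.0042,0,0,0,0.087,0.018],[0,0,0,0,0,0,0.018]]]' >/dev/null; eval $R
python3 -m jog '[[[-0.0003,0.0042,0,0,0,0.087,0.018],[0,0,0,0,0,0,0.018]]]' >/dev/null; eval $R
python3 -m jog '[[[-0.0006,0.0041,0,0,0,0.087,0.018],[0,0,0,0,0,0,0.018]]]' >/dev/null; eval $R
python3 - <<'E'
from h import *
s,im,d,W=cloud("wrist");cv2.imwrite("pics/w3.png",im)
E
```

```text
clk 5.40 z 0.1576 r 0.0486 ang -4.31 yaw 175.73 | Fr 0.45 Ft -0.64 Fz 0.73 Mz 0.028 | r*Ft -0.031 gap 0.018 q6 -1.92
clk 5.60 z 0.1576 r 0.0485 ang 0.62 yaw -179.30 | Fr 0.47 Ft 0.55 Fz 0.64 Mz -0.014 | r*Ft 0.027 gap 0.018 q6 -1.84
clk 5.80 z 0.1575 r 0.0484 ang 5.59 yaw -174.32 | Fr 0.55 Ft 0.52 Fz -0.38 Mz 0.015 | r*Ft 0.025 gap 0.018 q6 -1.76
clk 6.00 z 0.1576 r 0.0484 ang 10.46 yaw -169.35 | Fr -0.41 Ft 0.31 Fz 0.11 Mz 0.037 | r*Ft 0.015 gap 0.018 q6 -1.68
```

View pics/w3.png

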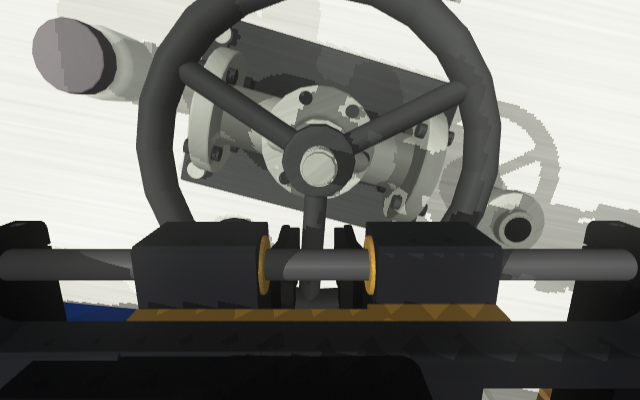

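The wheel is following, with the spoke at column 310 lying nearer the left finger. It's still in free play, so I'll continue.

```bash
R='python3 -c "from h import *;rd()"'
python3 -m jog '[[[-0.0010,0.0041,0,0,0,0.087,0.018],[0,0,0,0,0,0,0.018]]]' >/dev/null; eval $R
python3 -m jog '[[[-0.0013,0.0040,0,0,0,0.087,0.018],[0,0,0,0,0,0,0.018]]]' >/dev/null; eval $R
python3 -m jog '[[[-0.0017,0.0038,0,0,0,0.087,0.018],[0,0,0,0,0,0,0.018]]]' >/dev/null; eval $R
python3 -m jog '[[[-0.0020,0.0037,0,0,0,0.087,0.018],[0,0,0,0,0,0,0.018]]]' >/dev/null; eval $R
python3 -c "
from h import *
plan(31,.048,[5]*24)"
```

```text
clk 6.25 z 0.1575 r 0.0483 ang 15.49 yaw -164.32 | Fr -0.40 Ft 0.33 Fz 0.02 Mz 0.047 | r*Ft 0.016 gap 0.018 q6 -1.60
clk 6.45 z 0.1576 r 0.0483 ang 20.45 yaw -159.36 | Fr 0.02 Ft -0.15 Fz 0.62 Mz -0.016 | r*Ft -0.007 gap 0.018 q6 -1.52
clk 6.65 z 0.1576 r 0.0482 ang 25.44 yaw -154.38 | Fr -0.20 Ft -0.62 Fz -0.79 Mz 0.008 | r*Ft -0.030 gap 0.018 q6 -1.44
clk 6.85 z 0.1576 r 0.0482 ang 30.42 yaw -149.40 | Fr 0.46 Ft 0.17 Fz -0.04 Mz 0.007 | r*Ft 0.008 gap 0.017 q6 -1.37
[-0.0023,0.0035,0,0,0,0.087,0.018],[-0.0026,0.0033,0,0,0,0.087,0.018],[-0.0029,0.0030,0,0,0,0.087,0.018],[-0.0031,0.0028,0,0,0,0.087,0.018],[-0.0034,0.0025,0,0,0,0.087,0.018],[-0.0036,0.0022,0,0,0,0.087,0.018],[-0.0037,0.0019,0,0,0,0.087,0.018],[-0.0039,0.0015,0,0,0,0.087,0.018],[-0.0040,0.0012,0,0,0,0.087,0.018],[-0.0041,0.0008,0,0,0,0.087,0.018],[-0.0042,0.0005,0,0,0,0.087,0.018],[-0.0042,0.0001,0,0,0,0.087,0.018],[-0.0042,-0.0003,0,0,0,0.087,0.018],[-0.0041,-0.0006,0,0,0,0.087,0.018],[-0.0041,-0.0010,0,0,0,0.087,0.018],[-0.0040,-0.0013,0,0,0,0.087,0.018],[-0.0038,-0.0017,0,0,0,0.087,0.018],[-0.0037,-0.0020,0,0,0,0.087,0.018],[-0.0035,-0.0023,0,0,0,0.087,0.018],[-0.0033,-0.0026,0,0,0,0.087,0.018],[-0.0030,-0.0029,0,0,0,0.087,0.018],[-0.0028,-0.0031,0,0,0,0.087,0.018],[-0.0025,-0.0034,0,0,0,0.087,0.018],[-0.0022,-0.0036,0,0,0,0.087,0.018],
```

```bash
R='python3 -c "from h import *;rd()"'
python3 -m jog '[[[-0.0023,0.0035,0,0,0,0.087,0.018],[0,0,0,0,0,0,0.018]]]' >/dev/null; eval $R
python3 -m jog '[[[-0.0026,0.0033,0,0,0,0.087,0.018],[0,0,0,0,0,0,0.018]]]' >/dev/null; eval $R
python3 -m jog '[[[-0.0029,0.0030,0,0,0,0.087,0.018],[0,0,0,0,0,0,0.018]]]' >/dev/null; eval $R
python3 -m jog '[[[-0.0031,0.0028,0,0,0,0.087,0.018],[0,0,0,0,0,0,0.018]]]' >/dev/null; eval $R
python3 -m jog '[[[-0.0034,0.0025,0,0,0,0.087,0.018],[0,0,0,0,0,0,0.018]]]' >/dev/null; eval $R
python3 -m jog '[[[-0.0036,0.0022,0,0,0,0.087,0.018],[0,0,0,0,0,0,0.018]]]' >/dev/null; eval $R
```

```text
clk 7.05 z 0.1576 r 0.0481 ang 35.42 yaw -144.42 | Fr 0.26 Ft -0.89 Fz 0.20 Mz -0.057 | r*Ft -0.043 gap 0.018 q6 -1.29
clk 7.25 z 0.1576 r 0.0481 ang 39.66 yaw -139.45 | Fr -0.31 Ft -2.85 Fz -1.05 Mz -0.031 | r*Ft -0.137 gap 0.018 q6 -1.21
clk 7.45 z 0.1576 r 0.0480 ang 44.49 yaw -134.48 | Fr -0.47 Ft -3.91 Fz -0.98 Mz -0.059 | r*Ft -0.188 gap 0.018 q6 -1.13
clk 7.65 z 0.1576 r 0.0481 ang 49.65 yaw -129.49 | Fr -0.30 Ft -3.63 Fz 0.51 Mz 0.007 | r*Ft -0.175 gap 0.018 q6 -1.05
clk 7.85 z 0.1576 r 0.0482 ang 54.84 yaw -124.51 | Fr -0.44 Ft -3.73 Fz -2.16 Mz -0.026 | r*Ft -0.180 gap 0.018 q6 -0.97
clk 8.05 z 0.1576 r 0.0482 ang 60.00 yaw -119.52 | Fr -1.13 Ft -3.49 Fz -2.03 Mz -0.015 | r*Ft -0.168 gap 0.018 q6 -0.88
```

The play was taken up at a tool angle of about 38 to 39°. I'll cross-check the wheel yaw with the wrist camera so the count doesn't depend on my hub estimate.

```bash
cat >> h.py <<'E'
def wheel(c0=(.5385,.0047),guess=91.,save=None,n="wrist"):
    s,im,d,W=cloud(n);c=np.array(c0)
    if save: cv2.imwrite(save,im)
    g=np.radians(guess)
    for it in range(3):
        e=W[...,:2]-c;r2=np.hypot(e[...,0],e[...,1]);a=np.arctan2(e[...,1],e[...,0])-g;a=(a+np.pi/3)%(2*np.pi/3)-np.pi/3
        k=(d>0)&(abs(W[...,2]-.18)<.012)&(r2>.022)&(r2<.058)&(abs(r2*np.sin(a))<.012);Q=W[k][:,:2]
        def f(p):
            e=Q-p[:2];a=np.arctan2(e[:,1],e[:,0])-p[2];a=(a+np.pi/3)%(2*np.pi/3)-np.pi/3
            return np.hypot(*e.T)*np.sin(a)
        r=least_squares(f,[*c,g],loss="soft_l1",f_scale=.003);c=r.x[:2];g=r.x[2]
    k=(d>0)&(W[...,2]>.2)&(W[...,2]<.215)&(np.hypot(*np.moveaxis(W[...,:2]-c,-1,0))<.012)
    print("wheel hub",c.round(4),"yaw %.2f"%np.degrees(g),len(Q),"stem top",np.median(W[k],0).round(4) if k.sum() else None)
E
python3 - <<'E'
from h import *
rd();wheel(guess=177,save="pics/w4.png");wheel(guess=177,n="top")
im=cv2.imread("pics/top0.png")
E
```

```text
clk 8.05 z 0.1576 r 0.0482 ang 60.00 yaw -119.52 | Fr -1.13 Ft -3.49 Fz -2.03 Mz -0.015 | r*Ft -0.168 gap 0.018 q6 -0.88
wheel hub [0.539  0.0029] yaw 174.85 5695 stem top [0.5382 0.0035 0.2044]
wheel hub [0.5393 0.0067] yaw 175.38 108 stem top [0.5385 0.0078 0.2045]
```

View pics/w4.png

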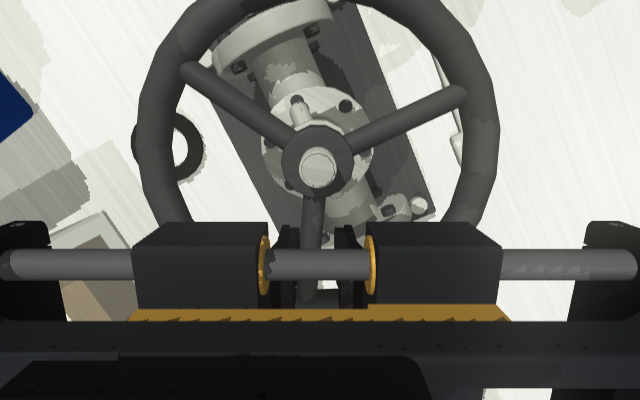

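```bash
python3 -c "
from h import *
plan(61,.048,[7]*20)"
```

```text
[-0.0053,0.0025,0,0,0,0.122,0.018],[-0.0056,0.0019,0,0,0,0.122,0.018],[-0.0057,0.0012,0,0,0,0.122,0.018],[-0.0058,0.0005,0,0,0,0.122,0.018],[-0.0059,-0.0003,0,0,0,0.122,0.018],[-0.0058,-0.0010,0,0,0,0.122,0.018],[-0.0056,-0.0017,0,0,0,0.122,0.018],[-0.0054,-0.0023,0,0,0,0.122,0.018],[-0.0050,-0.0030,0,0,0,0.122,0.018],[-0.0046,-0.0036,0,0,0,0.122,0.018],[-0.0042,-0.0041,0,0,0,0.122,0.018],[-0.0036,-0.0046,0,0,0,0.122,0.018],[-0.0031,-0.0050,0,0,0,0.122,0.018],[-0.0024,-0.0053,0,0,0,0.122,0.018],[-0.0018,-0.0056,0,0,0,0.122,0.018],[-0.0011,-0.0058,0,0,0,0.122,0.018],[-0.0004,-0.0058,0,0,0,0.122,0.018],[0.0004,-0.0058,0,0,0,0.122,0.018],[0.0011,-0.0058,0,0,0,0.122,0.018],[0.0018,-0.0056,0,0,0,0.122,0.018],
```

```bash
R='python3 -c "from h import *;rd()"'
python3 -m jog '[[[-0.0053,0.0025,0,0,0,0.122,0.018],[-0.0056,0.0019,0,0,0,0.122,0.018],[-0.0057,0.0012,0,0,0,0.122,0.018]]]' >/dev/null; eval $R
python3 -m jog '[[[-0.0058,0.0005,0,0,0,0.122,0.018],[-0.0059,-0.0003,0,0,0,0.122,0.018],[-0.0058,-0.0010,0,0,0,0.122,0.018],[-0.0056,-0.0017,0,0,0,0.122,0.018]]]' >/dev/null; eval $R
python3 -m jog '[[[-0.0054,-0.0023,0,0,0,0.122,0.018],[-0.0050,-0.0030,0,0,0,0.122,0.018],[-0.0046,-0.0036,0,0,0,0.122,0.018]]]' >/dev/null; eval $R
```

```text
clk 8.45 z 0.1577 r 0.0481 ang 80.29 yaw -98.23 | Fr -2.62 Ft -5.85 Fz -2.98 Mz -0.095 | r*Ft -0.281 gap 0.018 q6 -0.53
clk 8.85 z 0.1577 r 0.0478 ang 107.74 yaw -70.25 | Fr -2.72 Ft -5.84 Fz -3.96 Mz -0.041 | r*Ft -0.279 gap 0.018 q6 -0.06
clk 9.15 z 0.1578 r 0.0474 ang 128.10 yaw -49.28 | Fr -2.23 Ft -5.34 Fz -3.83 Mz -0.080 | r*Ft -0.253 gap 0.018 q6 0.31
```

```bash
R='python3 -c "from h import *;rd()"'
python3 -m jog '[[[-0.0042,-0.0041,0,0,0,0.122,0.018],[-0.0036,-0.0046,0,0,0,0.122,0.018],[-0.0031,-0.0050,0,0,0,0.122,0.018],[-0.0024,-0.0053,0,0,0,0.122,0.018],[-0.0018,-0.0056,0,0,0,0.122,0.018]]]' >/dev/null; eval $R
python3 -m jog '[[[-0.0011,-0.0058,0,0,0,0.122,0.018],[-0.0004,-0.0058,0,0,0,0.122,0.018],[0.0004,-0.0058,0,0,0,0.122,0.018],[0,0,0,0,0,0,0.018],[0,0,0,0,0,0,0.018]]]' >/dev/null; eval $R
python3 -c "
from h import *
wheel(guess=304);wheel(guess=304,n='top');wheel(guess=304,n='side')"
```

```text
clk 9.65 z 0.1577 r 0.0469 ang 163.55 yaw -14.33 | Fr -1.15 Ft -5.53 Fz -1.86 Mz -0.023 | r*Ft -0.259 gap 0.018 q6 0.96
clk 10.15 z 0.1577 r 0.0471 ang -173.61 yaw 6.30 | Fr -2.30 Ft -3.56 Fz -1.40 Mz -0.117 | r*Ft -0.168 gap 0.018 q6 1.35
wheel hub [0.5388 0.005 ] yaw 301.51 5690 stem top [0.5388 0.004  0.2058]
wheel hub [ 0.5275 -0.0728] yaw 385.55 105 stem top None
wheel hub [0.5429 0.0024] yaw 301.22 50 stem top None
```

```bash
python3 -c "
from h import *
plan(187,.048,[6]*5+[2])"
```

```text
[0.0009,-0.0049,0,0,0,0.105,0.018],[0.0014,-0.0048,0,0,0,0.105,0.018],[0.0019,-0.0047,0,0,0,0.105,0.018],[0.0024,-0.0044,0,0,0,0.105,0.018],[0.0028,-0.0042,0,0,0,0.105,0.018],[0.0010,-0.0013,0,0,0,0.035,0.018],
```

```bash
R='python3 -c "from h import *;rd()"'
python3 -m jog '[[[0.0009,-0.0049,0,0,0,0.105,0.018],[0.0014,-0.0048,0,0,0,0.105,0.018],[0.0019,-0.0047,0,0,0,0.105,0.018],[0.0024,-0.0044,0,0,0,0.105,0.018],[0.0028,-0.0042,0,0,0,0.105,0.018],[0,0,0,0,0,0,0.018],[0,0,0,0,0,0,0.018]]]' >/dev/null; eval $R
python3 -c "
from h import *
wheel(guess=332)"
```

```text
clk 11.00 z 0.1575 r 0.0481 ang -142.47 yaw 36.48 | Fr -1.49 Ft -0.58 Fz 0.54 Mz 0.054 | r*Ft -0.028 gap 0.018 q6 1.93
wheel hub [0.5382 0.005 ] yaw 332.43 5749 stem top [0.5388 0.0042 0.2061]
```

```bash
python3 -m jog '[[[-0.0024,0.0036,0,0,0,-0.07,0.018],[0,0,0,0,0,0,0.018],[0,0,0.02,0,0,0,0.018],[0,0,0.025,0,0,0,0.018],[0,0,0.025,0,0,0,0.018],[0,0,0,0,0,0,0.018]]]'
python3 -m jog '[[[0.0055,0.0105,0,0,0,0.145,0.018],[0.0055,0.0105,0,0,0,0.145,0.018],[0.0055,0.0105,0,0,0,0.145,0.018],[0.0055,0.0105,0,0,0,0.145,0.018],[0.0055,0.0105,0,0,0,0.145,0.018],[0.0055,0.0105,0,0,0,0.145,0.018],[0.0055,0.0105,0,0,0,0.145,0.018],[0,0,0,0,0,0.031,0.018],[0,0,0,0,0,0,0.018]]]'
python3 - <<'E'
from h import *
wheel(guess=332,save="pics/w5.png");rd()
E
```

```text
clock: 11.65
position: [0.4998, -0.0212, 0.2311]
ee_rot: [3.138, -0.005, 0.57]
ft_force: [-0.4, -0.0, -0.0]
finger_gap: 0.207
clock: 12.55
position: [0.536, 0.0524, 0.2265]
ee_rot: [-3.139, 0.001, 1.616]
ft_force: [0.2, -0.6, -0.4]
finger_gap: 0.207
wheel hub [ 0.5624 -0.3978] yaw 333.36 0 stem top None
clk 12.60 z 0.2267 r 0.0476 ang 92.94 yaw 92.51 | Fr 0.41 Ft 0.35 Fz 0.63 Mz 0.063 | r*Ft 0.017 gap 0.018 q6 2.79
```

View pics/w5.png

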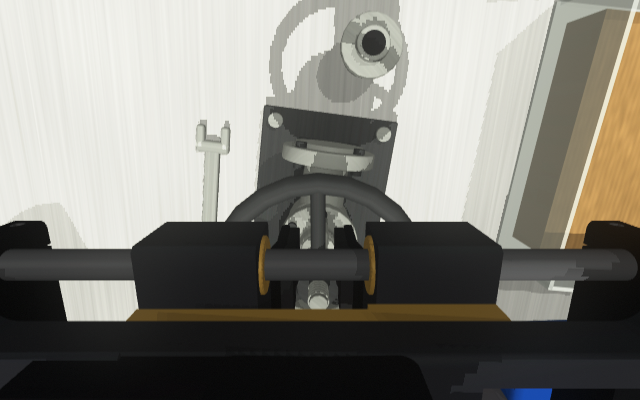

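The spoke, at column 318, is centred between the fingers. I'll descend and turn clockwise.

```bash
R='python3 -c "from h import *;rd()"'
python3 -m jog '[[[0,0,-0.02,0,0,0,0.018],[0,0,-0.02,0,0,0,0.018],[0,0,-0.01,0,0,0,0.018],[0,0,0,0,0,0,0.018]]]'
python3 -m jog '[[[0,0,-0.01,0,0,0,0.018],[0,0,-0.009,0,0,0,0.018],[0,0,0,0,0,0,0.018],[0,0,0,0,0,0,0.018]]]' >/dev/null; eval $R
python3 -c "
from h import *
plan(93,.048,[-7]*17+[-3]*16)"
```

```text
clock: 13.0
position: [0.5356, 0.052, 0.1759]
ee_rot: [-3.138, 0.001, 1.614]
ft_force: [0.1, 0.6, 0.0]
finger_gap: 0.206
clk 13.40 z 0.1586 r 0.0480 ang 91.94 yaw 92.55 | Fr 0.70 Ft 0.27 Fz -0.03 Mz -0.026 | r*Ft 0.013 gap 0.018 q6 2.79
[0.0059,-0.0001,0,0,0,-0.122,0.018],[0.0058,-0.0008,0,0,0,-0.122,0.018],[0.0057,-0.0015,0,0,0,-0.122,0.018],[0.0055,-0.0021,0,0,0,-0.122,0.018],[0.0052,-0.0028,0,0,0,-0.122,0.018],[0.0048,-0.0034,0,0,0,-0.122,0.018],[0.0043,-0.0040,0,0,0,-0.122,0.018],[0.0038,-0.0045,0,0,0,-0.122,0.018],[0.0032,-0.0049,0,0,0,-0.122,0.018],[0.0026,-0.0052,0,0,0,-0.122,0.018],[0.0020,-0.0055,0,0,0,-0.122,0.018],[0.0013,-0.0057,0,0,0,-0.122,0.018],[0.0006,-0.0058,0,0,0,-0.122,0.018],[-0.0002,-0.0059,0,0,0,-0.122,0.018],[-0.0009,-0.0058,0,0,0,-0.122,0.018],[-0.0016,-0.0056,0,0,0,-0.122,0.018],[-0.0022,-0.0054,0,0,0,-0.122,0.018],[-0.0012,-0.0022,0,0,0,-0.052,0.018],[-0.0013,-0.0022,0,0,0,-0.052,0.018],[-0.0014,-0.0021,0,0,0,-0.052,0.018],[-0.0015,-0.0020,0,0,0,-0.052,0.018],[-0.0016,-0.0019,0,0,0,-0.052,0.018],[-0.0017,-0.0019,0,0,0,-0.052,0.018],[-0.0018,-0.0018,0,0,0,-0.052,0.018],[-0.0019,-0.0017,0,0,0,-0.052,0.018],[-0.0020,-0.0016,0,0,0,-0.052,0.018],[-0.0020,-0.0015,0,0,0,-0.052,0.018],[-0.0021,-0.0014,0,0,0,-0.052,0.018],[-0.0022,-0.0012,0,0,0,-0.052,0.018],[-0.0022,-0.0011,0,0,0,-0.052,0.018],[-0.0023,-0.0010,0,0,0,-0.052,0.018],[-0.0024,-0.0009,0,0,0,-0.052,0.018],[-0.0024,-0.0008,0,0,0,-0.052,0.018],
```

```bash
R='python3 -c "from h import *;rd()"'
python3 -m jog '[[[0.0059,-0.0001,0,0,0,-0.122,0.018],[0.0058,-0.0008,0,0,0,-0.122,0.018],[0.0057,-0.0015,0,0,0,-0.122,0.018],[0.0055,-0.0021,0,0,0,-0.122,0.018],[0.0052,-0.0028,0,0,0,-0.122,0.018],[0.0048,-0.0034,0,0,0,-0.122,0.018]]]' >/dev/null; eval $R
python3 -m jog '[[[0.0043,-0.0040,0,0,0,-0.122,0.018],[0.0038,-0.0045,0,0,0,-0.122,0.018],[0.0032,-0.0049,0,0,0,-0.122,0.018],[0.0026,-0.0052,0,0,0,-0.122,0.018],[0.0020,-0.0055,0,0,0,-0.122,0.018],[0.0013,-0.0057,0,0,0,-0.122,0.018]]]' >/dev/null; eval $R
python3 -m jog '[[[0.0006,-0.0058,0,0,0,-0.122,0.018],[-0.0002,-0.0059,0,0,0,-0.122,0.018],[-0.0009,-0.0058,0,0,0,-0.122,0.018],[-0.0016,-0.0056,0,0,0,-0.122,0.018],[-0.0022,-0.0054,0,0,0,-0.122,0.018],[0,0,0,0,0,0,0.018]]]' >/dev/null; eval $R
python3 -m jog '[[[-0.0012,-0.0022,0,0,0,-0.052,0.018],[0,0,0,0,0,0,0.018]]]' >/dev/null; eval $R
python3 -m jog '[[[-0.0013,-0.0022,0,0,0,-0.052,0.018],[0,0,0,0,0,0,0.018]]]' >/dev/null; eval $R
python3 -m jog '[[[-0.0014,-0.0021,0,0,0,-0.052,0.018],[0,0,0,0,0,0,0.018]]]' >/dev/null; eval $R
python3 -m jog '[[[-0.0015,-0.0020,0,0,0,-0.052,0.018],[0,0,0,0,0,0,0.018]]]' >/dev/null; eval $R
```

```text
clk 14.00 z 0.1589 r 0.0486 ang 49.92 yaw 50.32 | Fr 0.02 Ft 1.03 Fz 0.55 Mz 0.003 | r*Ft 0.050 gap 0.018 q6 2.09
clk 14.60 z 0.1590 r 0.0491 ang 8.73 yaw 8.38 | Fr 0.56 Ft -0.00 Fz -0.23 Mz 0.002 | r*Ft -0.000 gap 0.018 q6 1.42
clk 15.20 z 0.1591 r 0.0491 ang -25.85 yaw -26.31 | Fr -0.25 Ft -0.70 Fz 0.48 Mz 0.022 | r*Ft -0.034 gap 0.018 q6 0.86
clk 15.40 z 0.1590 r 0.0489 ang -28.22 yaw -29.13 | Fr 0.81 Ft -1.02 Fz 0.88 Mz -0.000 | r*Ft -0.050 gap 0.018 q6 0.82
clk 15.60 z 0.1588 r 0.0488 ang -31.20 yaw -32.10 | Fr -0.32 Ft 0.21 Fz -0.55 Mz -0.038 | r*Ft 0.010 gap 0.018 q6 0.77
clk 15.80 z 0.1587 r 0.0487 ang -34.26 yaw -35.08 | Fr -0.13 Ft -0.01 Fz -0.30 Mz -0.038 | r*Ft -0.001 gap 0.018 q6 0.72
clk 16.00 z 0.1586 r 0.0487 ang -37.29 yaw -38.06 | Fr 0.73 Ft 0.13 Fz 0.12 Mz 0.018 | r*Ft 0.006 gap 0.018 q6 0.67
```

```bash
R='python3 -c "from h import *;rd()"'
python3 -m jog '[[[-0.0016,-0.0019,0,0,0,-0.052,0.018],[0,0,0,0,0,0,0.018]]]' >/dev/null; eval $R
python3 -m jog '[[[-0.0017,-0.0019,0,0,0,-0.052,0.018],[0,0,0,0,0,0,0.018]]]' >/dev/null; eval $R
python3 -m jog '[[[-0.0018,-0.0018,0,0,0,-0.052,0.018],[0,0,0,0,0,0,0.018]]]' >/dev/null; eval $R
python3 -m jog '[[[-0.0019,-0.0017,0,0,0,-0.052,0.018],[0,0,0,0,0,0,0.018]]]' >/dev/null; eval $R
python3 -m jog '[[[-0.0020,-0.0016,0,0,0,-0.052,0.018],[0,0,0,0,0,0,0.018]]]' >/dev/null; eval $R
```

```text
clk 16.20 z 0.1586 r 0.0486 ang -40.27 yaw -41.04 | Fr -0.26 Ft 1.13 Fz -0.13 Mz -0.006 | r*Ft 0.055 gap 0.018 q6 0.62
clk 16.40 z 0.1586 r 0.0485 ang -42.20 yaw -44.01 | Fr -1.43 Ft 2.69 Fz -1.37 Mz 0.075 | r*Ft 0.131 gap 0.018 q6 0.57
clk 16.60 z 0.1587 r 0.0485 ang -44.67 yaw -46.97 | Fr -1.09 Ft 4.27 Fz -0.50 Mz 0.031 | r*Ft 0.207 gap 0.018 q6 0.52
clk 16.80 z 0.1587 r 0.0485 ang -47.91 yaw -49.95 | Fr -1.61 Ft 4.84 Fz -1.77 Mz 0.060 | r*Ft 0.235 gap 0.018 q6 0.47
clk 17.00 z 0.1587 r 0.0485 ang -51.23 yaw -52.93 | Fr -1.89 Ft 5.03 Fz -1.82 Mz 0.099 | r*Ft 0.244 gap 0.018 q6 0.42
```

```bash
python3 -c "
from h import *
plan(-53,.048,[-7]*20+[-3]*4+[-2]*14)"
```

```text
[-0.0049,-0.0032,0,0,0,-0.122,0.018],[-0.0052,-0.0026,0,0,0,-0.122,0.018],[-0.0055,-0.0020,0,0,0,-0.122,0.018],[-0.0057,-0.0013,0,0,0,-0.122,0.018],[-0.0058,-0.0006,0,0,0,-0.122,0.018],[-0.0059,0.0002,0,0,0,-0.122,0.018],[-0.0058,0.0009,0,0,0,-0.122,0.018],[-0.0056,0.0016,0,0,0,-0.122,0.018],[-0.0054,0.0022,0,0,0,-0.122,0.018],[-0.0051,0.0029,0,0,0,-0.122,0.018],[-0.0047,0.0035,0,0,0,-0.122,0.018],[-0.0043,0.0040,0,0,0,-0.122,0.018],[-0.0037,0.0045,0,0,0,-0.122,0.018],[-0.0031,0.0049,0,0,0,-0.122,0.018],[-0.0025,0.0053,0,0,0,-0.122,0.018],[-0.0019,0.0056,0,0,0,-0.122,0.018],[-0.0012,0.0057,0,0,0,-0.122,0.018],[-0.0005,0.0058,0,0,0,-0.122,0.018],[0.0003,0.0059,0,0,0,-0.122,0.018],[0.0010,0.0058,0,0,0,-0.122,0.018],[0.0006,0.0024,0,0,0,-0.052,0.018],[0.0008,0.0024,0,0,0,-0.052,0.018],[0.0009,0.0024,0,0,0,-0.052,0.018],[0.0010,0.0023,0,0,0,-0.052,0.018],[0.0007,0.0015,0,0,0,-0.035,0.018],[0.0008,0.0015,0,0,0,-0.035,0.018],[0.0008,0.0015,0,0,0,-0.035,0.018],[0.0009,0.0014,0,0,0,-0.035,0.018],[0.0009,0.0014,0,0,0,-0.035,0.018],[0.0010,0.0014,0,0,0,-0.035,0.018],[0.0010,0.0013,0,0,0,-0.035,0.018],[0.0011,0.0013,0,0,0,-0.035,0.018],[0.0011,0.0012,0,0,0,-0.035,0.018],[0.0012,0.0012,0,0,0,-0.035,0.018],[0.0012,0.0012,0,0,0,-0.035,0.018],[0.0012,0.0011,0,0,0,-0.035,0.018],[0.0013,0.0011,0,0,0,-0.035,0.018],[0.0013,0.0010,0,0,0,-0.035,0.018],
```

```bash
R='python3 -c "from h import *;rd()"'
python3 -m jog '[[[-0.0049,-0.0032,0,0,0,-0.122,0.018],[-0.0052,-0.0026,0,0,0,-0.122,0.018],[-0.0055,-0.0020,0,0,0,-0.122,0.018],[-0.0057,-0.0013,0,0,0,-0.122,0.018],[-0.0058,-0.0006,0,0,0,-0.122,0.018],[-0.0059,0.0002,0,0,0,-0.122,0.018],[-0.0058,0.0009,0,0,0,-0.122,0.018]]]' >/dev/null; eval $R
python3 -m jog '[[[-0.0056,0.0016,0,0,0,-0.122,0.018],[-0.0054,0.0022,0,0,0,-0.122,0.018],[-0.0051,0.0029,0,0,0,-0.122,0.018],[-0.0047,0.0035,0,0,0,-0.122,0.018],[-0.0043,0.0040,0,0,0,-0.122,0.018],[-0.0037,0.0045,0,0,0,-0.122,0.018],[-0.0031,0.0049,0,0,0,-0.122,0.018]]]' >/dev/null; eval $R
python3 -m jog '[[[-0.0025,0.0053,0,0,0,-0.122,0.018],[-0.0019,0.0056,0,0,0,-0.122,0.018],[-0.0012,0.0057,0,0,0,-0.122,0.018],[-0.0005,0.0058,0,0,0,-0.122,0.018],[0.0003,0.0059,0,0,0,-0.122,0.018],[0.0010,0.0058,0,0,0,-0.122,0.018]]]' >/dev/null; eval $R
python3 -m jog '[[[0.0006,0.0024,0,0,0,-0.052,0.018],[0,0,0,0,0,0,0.018]]]' >/dev/null; eval $R
python3 -m jog '[[[0.0008,0.0024,0,0,0,-0.052,0.018]]]' >/dev/null; eval $R
```

```text
clk 17.70 z 0.1588 r 0.0477 ang -99.03 yaw -102.11 | Fr -2.43 Ft 4.94 Fz -2.67 Mz 0.076 | r*Ft 0.236 gap 0.018 q6 -0.44
clk 18.40 z 0.1587 r 0.0475 ang -148.52 yaw -151.05 | Fr -2.11 Ft 5.03 Fz -2.47 Mz 0.019 | r*Ft 0.239 gap 0.018 q6 -1.36
clk 19.00 z 0.1585 r 0.0478 ang 169.94 yaw 166.99 | Fr -1.13 Ft 6.01 Fz -0.04 Mz 0.029 | r*Ft 0.287 gap 0.018 q6 -2.16
clk 19.20 z 0.1584 r 0.0479 ang 166.43 yaw 164.27 | Fr 0.18 Ft 4.69 Fz 1.70 Mz 0.054 | r*Ft 0.224 gap 0.018 q6 -2.21
clk 19.30 z 0.1584 r 0.0478 ang 163.76 yaw 161.24 | Fr -0.58 Ft 5.82 Fz 1.86 Mz 0.061 | r*Ft 0.279 gap 0.018 q6 -2.27
```

```bash
R='python3 -c "from h import *;rd()"'
python3 -m jog '[[[0.0009,0.0024,0,0,0,-0.052,0.018],[0.0010,0.0023,0,0,0,-0.052,0.018]]]' >/dev/null; eval $R
python3 -m jog '[[[0.0007,0.0015,0,0,0,-0.035,0.018],[0.0008,0.0015,0,0,0,-0.035,0.018]]]' >/dev/null; eval $R
python3 -m jog '[[[0.0008,0.0015,0,0,0,-0.035,0.018],[0.0009,0.0014,0,0,0,-0.035,0.018]]]' >/dev/null; eval $R
python3 -m jog '[[[0.0009,0.0014,0,0,0,-0.035,0.018]]]' >/dev/null; eval $R
python3 -m jog '[[[0.0010,0.0014,0,0,0,-0.035,0.018]]]' >/dev/null; eval $R
```

```text
clk 19.50 z 0.1583 r 0.0479 ang 157.80 yaw 155.23 | Fr 0.11 Ft 5.65 Fz 0.66 Mz 0.008 | r*Ft 0.271 gap 0.018 q6 -2.38
clk 19.70 z 0.1583 r 0.0479 ang 153.88 yaw 151.26 | Fr -0.91 Ft 6.23 Fz 1.04 Mz 0.073 | r*Ft 0.299 gap 0.018 q6 -2.45
clk 19.90 z 0.1583 r 0.0479 ang 149.99 yaw 147.24 | Fr 0.08 Ft 5.24 Fz 2.20 Mz 0.042 | r*Ft 0.251 gap 0.018 q6 -2.53
clk 20.00 z 0.1583 r 0.0480 ang 148.08 yaw 145.23 | Fr 0.93 Ft 5.10 Fz 3.05 Mz 0.028 | r*Ft 0.245 gap 0.018 q6 -2.57
clk 20.10 z 0.1583 r 0.0480 ang 146.11 yaw 143.23 | Fr 0.72 Ft 5.80 Fz 3.45 Mz 0.011 | r*Ft 0.278 gap 0.018 q6 -2.60
```

```bash
R='python3 -c "from h import *;rd()"'
python3 -m jog '[[[0.0010,0.0013,0,0,0,-0.035,0.018]]]' >/dev/null; eval $R
python3 -m jog '[[[0.0011,0.0013,0,0,0,-0.035,0.018]]]' >/dev/null; eval $R
python3 -m jog '[[[0.0011,0.0012,0,0,0,-0.035,0.018]]]' >/dev/null; eval $R
```

```text
clk 20.20 z 0.1583 r 0.0479 ang 144.18 yaw 141.22 | Fr 0.48 Ft 5.58 Fz 2.63 Mz 0.023 | r*Ft 0.268 gap 0.018 q6 -2.64
clk 20.30 z 0.1583 r 0.0480 ang 142.24 yaw 139.21 | Fr 0.18 Ft 5.54 Fz 3.47 Mz -0.012 | r*Ft 0.266 gap 0.018 q6 -2.68
clk 20.40 z 0.1582 r 0.0480 ang 140.36 yaw 137.21 | Fr 0.83 Ft 5.70 Fz 3.45 Mz 0.030 | r*Ft 0.273 gap 0.018 q6 -2.71
```

```bash
R='python3 -c "from h import *;rd()"'
python3 -m jog '[[[0.0006,0.0006,0,0,0,-0.017,0.018]]]' >/dev/null; eval $R
python3 -m jog '[[[0.0006,0.0006,0,0,0,-0.017,0.018]]]' >/dev/null; eval $R
```

```text
clk 20.50 z 0.1582 r 0.0480 ang 139.32 yaw 136.26 | Fr 1.47 Ft 5.45 Fz 4.20 Mz 0.087 | r*Ft 0.262 gap 0.018 q6 -2.73
clk 20.60 z 0.1582 r 0.0480 ang 138.42 yaw 135.30 | Fr 0.90 Ft 5.72 Fz 3.11 Mz -0.013 | r*Ft 0.275 gap 0.018 q6 -2.75
```

```bash
R='python3 -c "from h import *;rd()"'
python3 -m jog '[[[0.0006,0.0006,0,0,0,-0.017,0.018]]]' >/dev/null; eval $R
python3 -m jog '[[[0.0006,0.0006,0,0,0,-0.017,0.018]]]' >/dev/null; eval $R
python3 -m jog '[[[0.0006,0.0006,0,0,0,-0.017,0.018]]]' >/dev/null; eval $R
```

```text
clk 20.70 z 0.1582 r 0.0480 ang 137.46 yaw 134.32 | Fr 0.90 Ft 6.36 Fz 4.22 Mz 0.030 | r*Ft 0.305 gap 0.018 q6 -2.76
clk 20.80 z 0.1582 r 0.0480 ang 136.46 yaw 133.35 | Fr 1.91 Ft 5.04 Fz 3.18 Mz 0.024 | r*Ft 0.242 gap 0.018 q6 -2.78
clk 20.90 z 0.1582 r 0.0480 ang 136.03 yaw 132.39 | Fr 0.79 Ft 7.41 Fz 4.20 Mz 0.001 | r*Ft 0.356 gap 0.018 q6 -2.80
```

```bash
R='python3 -c "from h import *;rd()"'
python3 -m jog '[[[0.0006,0.0006,0,0,0,-0.017,0.018]]]' >/dev/null; eval $R
python3 -m jog '[[[0.0006,0.0006,0,0,0,-0.017,0.018]]]' >/dev/null; eval $R
```

```text
clk 21.00 z 0.1582 r 0.0479 ang 135.62 yaw 131.41 | Fr 0.17 Ft 7.48 Fz 4.04 Mz 0.114 | r*Ft 0.359 gap 0.018 q6 -2.82
clk 21.10 z 0.1582 r 0.0479 ang 134.92 yaw 130.43 | Fr -0.17 Ft 8.97 Fz 4.97 Mz 0.082 | r*Ft 0.430 gap 0.018 q6 -2.84
```

```bash
R='python3 -c "from h import *;rd()"'
python3 -m jog '[[[0.0006,0.0006,0,0,0,-0.017,0.018]]]' >/dev/null; eval $R
python3 -m jog '[[[0.0006,0.0005,0,0,0,-0.017,0.018]]]' >/dev/null; eval $R
python3 -m jog '[[[0.0006,0.0005,0,0,0,-0.017,0.018]]]' >/dev/null; eval $R
```

```text
clk 21.20 z 0.1582 r 0.0479 ang 134.19 yaw 129.46 | Fr -0.14 Ft 8.89 Fz 5.73 Mz 0.093 | r*Ft 0.426 gap 0.018 q6 -2.85
clk 21.30 z 0.1581 r 0.0479 ang 133.58 yaw 128.49 | Fr -0.65 Ft 9.44 Fz 5.45 Mz 0.159 | r*Ft 0.452 gap 0.018 q6 -2.87
clk 21.40 z 0.1581 r 0.0478 ang 132.92 yaw 127.51 | Fr 0.86 Ft 9.69 Fz 4.82 Mz 0.122 | r*Ft 0.464 gap 0.018 q6 -2.89
```

```bash
R='python3 -c "from h import *;rd()"'
python3 -m jog '[[[0.0006,0.0005,0,0,0,-0.017,0.018]]]' >/dev/null; eval $R
python3 -m jog '[[[0.0006,0.0005,0,0,0,-0.017,0.018]]]' >/dev/null; eval $R
python3 -m jog '[[[0,0,0,0,0,0,0.018]]]' >/dev/null; eval $R
```

```text
clk 21.50 z 0.1581 r 0.0478 ang 132.28 yaw 126.54 | Fr -0.35 Ft 10.06 Fz 5.69 Mz 0.117 | r*Ft 0.482 gap 0.019 q6 -2.91
clk 21.60 z 0.1581 r 0.0478 ang 131.62 yaw 125.57 | Fr -1.37 Ft 10.85 Fz 5.07 Mz 0.163 | r*Ft 0.519 gap 0.018 q6 -2.92
clk 21.70 z 0.1581 r 0.0478 ang 131.59 yaw 125.58 | Fr -1.44 Ft 10.83 Fz 6.12 Mz 0.133 | r*Ft 0.518 gap 0.018 q6 -2.92
```

```bash
R='python3 -c "from h import *;rd()"'
python3 -m jog '[[[-0.0010,-0.0009,0,0,0,0.03,0.018],[-0.0010,-0.0009,0,0,0,0.04,0.018],[-0.0010,-0.0009,0,0,0,0.04,0.018],[0,0,0,0,0,0,0.018]]]' >/dev/null; eval $R
python3 -m jog '[[[-0.0008,-0.0007,0,0,0,0.04,0.018],[0,0,0,0,0,0,0.018]]]' >/dev/null; eval $R
python3 -c "
from h import *
wheel(guess=137-360);s,im,d,W=cloud('wrist');cv2.imwrite('pics/w6.png',im)"
```

```text
clk 22.10 z 0.1582 r 0.0480 ang 135.27 yaw 131.93 | Fr 0.54 Ft 8.61 Fz 6.07 Mz 0.069 | r*Ft 0.413 gap 0.018 q6 -2.81
clk 22.30 z 0.1581 r 0.0481 ang 135.82 yaw 134.22 | Fr 0.84 Ft 6.75 Fz 3.60 Mz 0.047 | r*Ft 0.325 gap 0.018 q6 -2.77
wheel hub [0.5011 0.0485] yaw -292.56 605 stem top [0.5101 0.0474 0.2069]
```

View pics/w6.png

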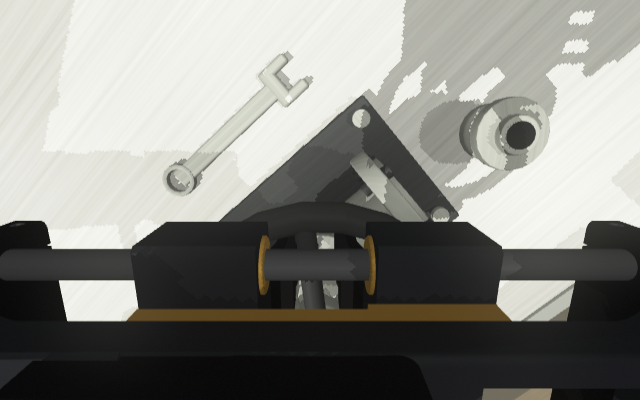

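```bash
R='python3 -c "from h import *;rd()"'
python3 -m jog '[[[-0.0008,-0.0007,0,0,0,0.02,0.018],[0,0,0,0,0,0,0.018]]]' >/dev/null; eval $R
python3 -m jog '[[[-0.0008,-0.0007,0,0,0,0.02,0.018],[0,0,0,0,0,0,0.018]]]' >/dev/null; eval $R
python3 -m jog '[[[-0.0008,-0.0007,0,0,0,0.0,0.018],[0,0,0,0,0,0,0.018]]]' >/dev/null; eval $R
```

```text
clk 22.60 z 0.1580 r 0.0481 ang 135.70 yaw 135.30 | Fr 1.71 Ft 6.08 Fz 2.40 Mz 0.043 | r*Ft 0.292 gap 0.018 q6 -2.75
clk 22.80 z 0.1580 r 0.0480 ang 135.49 yaw 136.40 | Fr 0.47 Ft 5.38 Fz 2.04 Mz 0.033 | r*Ft 0.258 gap 0.018 q6 -2.73
clk 23.00 z 0.1581 r 0.0479 ang 135.53 yaw 136.34 | Fr 1.44 Ft 4.84 Fz 0.10 Mz 0.041 | r*Ft 0.232 gap 0.018 q6 -2.73
```

The arm is compliant, at about 2 N/mm, so the force fades slowly. I'll keep retreating in small steps until the pad leaves the spoke.

```bash
R='python3 -c "from h import *;rd()"'
python3 -m jog '[[[-0.0008,-0.0007,0,0,0,0.0,0.018],[0,0,0,0,0,0,0.018]]]' >/dev/null; eval $R
python3 -m jog '[[[-0.0008,-0.0007,0,0,0,0.0,0.018],[0,0,0,0,0,0,0.018]]]' >/dev/null; eval $R
python3 -m jog '[[[-0.0008,-0.0007,0,0,0,0.0,0.018],[0,0,0,0,0,0,0.018]]]' >/dev/null; eval $R
python3 -m jog '[[[-0.0008,-0.0007,0,0,0,0.0,0.018],[0,0,0,0,0,0,0.018]]]' >/dev/null; eval $R
```

```text
clk 23.20 z 0.1583 r 0.0476 ang 135.57 yaw 136.34 | Fr 1.07 Ft 2.54 Fz -1.12 Mz 0.023 | r*Ft 0.121 gap 0.018 q6 -2.73
clk 23.40 z 0.1590 r 0.0472 ang 135.69 yaw 136.35 | Fr 0.16 Ft 2.23 Fz -0.03 Mz 0.029 | r*Ft 0.105 gap 0.018 q6 -2.73
clk 23.60 z 0.1591 r 0.0473 ang 137.00 yaw 136.35 | Fr -0.80 Ft -0.78 Fz 0.92 Mz -0.035 | r*Ft -0.037 gap 0.018 q6 -2.73
clk 23.80 z 0.1588 r 0.0478 ang 139.10 yaw 136.34 | Fr 0.01 Ft 0.17 Fz 0.43 Mz -0.053 | r*Ft 0.008 gap 0.018 q6 -2.73
```

```bash
R='python3 -c "from h import *;rd()"'
python3 -m jog '[[[0,0,0.01,0,0,0.03,0.018],[0,0,0.02,0,0,0,0.018],[0,0,0,0,0,0,0.018]]]' >/dev/null; eval $R
python3 -m jog '[[[0,0,0.03,0,0,0,0.018],[0,0,0.04,0,0,0,0.018],[0,0,0.04,0,0,0,0.018],[-0.02,0,0.02,0,0,0,0.018],[-0.04,0,0,0,0,0,0.018],[-0.04,0,0,0,0,0,0.018],[-0.04,0,0,0,0,0,0.018],[0,0,0,0,0,0,0.018],[0,0,0,0,0,0,0.018]]]'
python3 - <<'E'
from h import *
wheel(guess=140.7,n='top');wheel(guess=140.7,n='side')
for n in("side","top"):
    im,d=get_image(n);cv2.imwrite(f"pics/{n}9.png",im)
g=lambda x:np.clip(255*(x/255.)**.5,0,255).astype(np.uint8)
a=g(cv2.imread("pics/top9.png")[140:260,230:390]);b=g(cv2.imread("pics/side9.png")[155:280,250:370])
cv2.imwrite("pics/fin.png",np.hstack([cv2.resize(a,(420,315),interpolation=2),cv2.resize(b,(302,315),interpolation=2)]))
d0=cv2.absdiff(cv2.imread("pics/top9.png"),cv2.imread("pics/top0.png")).max(2)
cv2.imwrite("pics/diff.png",np.clip(d0.astype(int)*4,0,255).astype(np.uint8))
E
```

```text
clk 24.10 z 0.1911 r 0.0468 ang 137.47 yaw 138.08 | Fr -0.43 Ft -0.60 Fz 0.94 Mz 0.000 | r*Ft -0.028 gap 0.018 q6 -2.70
clock: 25.0
position: [0.3617, 0.036, 0.3187]
ee_rot: [3.14, 0.001, 2.41]
ft_force: [0.4, 0.5, 0.5]
finger_gap: 0.205
wheel hub [0.5386 0.0072] yaw 141.11 160 stem top [0.5396 0.0077 0.2056]
wheel hub [0.5416 0.0016] yaw 140.91 86 stem top [5.413e-01 2.000e-04 2.049e-01]
```

View pics/fin.png

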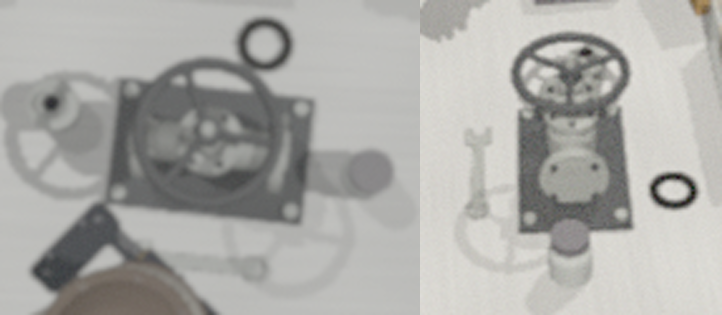

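View pics/diff.png

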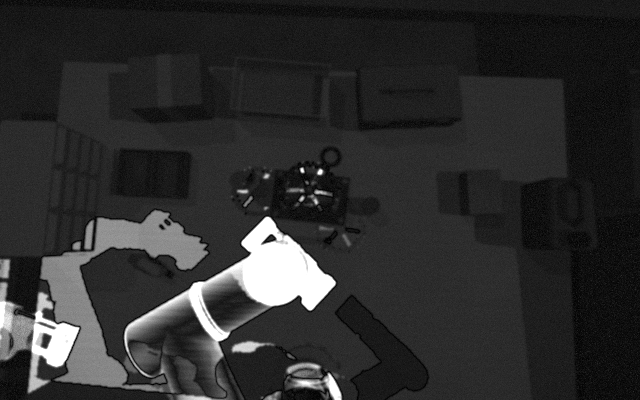

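The wheel is clear and the stem is back at about 205 mm. The difference image shows changes only at the wheel, the shadows and the arm. I'm handing in.

```bash
python3 -c "
from rig import *
print(state()['clock'],state()['qvel'].round(3));print(sign_off())"
```

```text
25.2 [-0.003  0.003 -0.001 -0.    -0.002 -0.001]
the job is handed in; nothing more can be done
None
```

The valve has been part-stroked and shut snug, and the job was handed in at 25.2 s with the arm clear of everything.

- **Taking up the play:** I straddled a spoke with the fingers loosely open and turned counterclockwise. The wheel picked up the sleeve at a tool angle of about 38–39°.
- **Opening:** I turned about 178.5° past that point, going by the tool's orbit; the wrist camera agreed on the part it covered. The closing stroke read about 181.5° from pick-up to the seat. So the true lift is half a turn within a couple of degrees, and may be 1–2° over.
- **Closing:** I changed to another spoke, went back through the free play and shut it clockwise. The peak at the seat reads 0.52 N m from force times radius alone, or about 0.65–0.68 N m with the wrist moment added. From the angle turned past first give it works out at about 0.6 N m. All three are inside the 0.5–0.75 N m snug band and well below forced.
- **Release:** When I eased off, the wheel sprang back about 4°, and the pad then came off the spoke.

**Final checks:**
- The stem tip reads 205–206 mm, about where it started. Camera noise is roughly 1 mm, so this only confirms the seat roughly.
- The wheel yaw was 141° in both fixed cameras. That is consistent with the gate on its seat.
- In the top view nothing but the wheel, the arm and shadows changed. The spanner was partly hidden by the arm there, but looks unmoved in the side view.

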